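Close the two-part mould on its dowels and hold it pressed

TASK

Lift the lid of the blue case by its black bar until it rests open on its stop, and take out the upper half of the mould. Set it on the two dowels of the lower half (thick dowel in the large hole, red marks at the same end) so that the faces meet, press the pair down against the stand's spring until the lower half is fully down on the stand, and finish while still holding it pressed down there. Leave the lid open and do not disturb the cup, the eyeglass or the wax block.

Things in the scene. Friction and masses are not known exactly. Their poses are not given: they have to be found in the camera images.
- mould_case: blue open-topped case, 112 (x) x 162 (y) x 66 mm high, walls and floor 6 mm, fixed to the bench; origin at the centre of its underside; its front (its own -x side) faces the robot, its lid is hinged along the top of the back wall. Between it and the robot stands a wooden drawer chest, fixed, 190 mm high, up to x = 0.42 (its drawer knob) and between y = -0.18 and 0.12: keep the arm and the carried half clear of it
- case_lid (a joint): the lid's hinge: 0 shut, grows as the lid opens, 1.8 rad fully open on its stop (leaning back past upright, where it stays by its weight; below about 1.5 rad it falls shut). Lid 0.2 kg, 5 mm thick, moves easily
- lid_hinge (a point): point on the hinge axis at the middle of the lid; the axis is parallel to the case's y axis; height 69 mm above the bench. x of this point runs from the front edge to the hinge when shut; the point turns with the lid
- lid_handle (a point): centre of the lid's black round bar, 16 mm thick and 24 mm long along the case's y axis, on an 8 mm wide stem 30 mm before the lid's front edge and 142 mm from the hinge axis; with the lid shut it stands 69 mm above the bench. Pinched by its two ends (fingers closing along the case's y) it can turn between the fingers as the lid swings
- upper_grip (a point): centre of the black grip block on top of the loose upper mould half: the grip is 26 (x) x 20 (y) mm and stands 33 mm above the half's top; this point is 16 mm below the grip's top, 17 mm above the half's top and 39 mm above its underside (the mating face). Axes as upper_face
- upper_face (a point): centre of the underside (mating face) of the loose upper mould half: aluminium block 68 (x) x 44 (y) x 22 mm, 0.25 kg with its black grip, lying right way up on the case floor 6 mm above the bench at the start. Two through holes on its x axis, 22 mm either side of the centre: 11.5 mm wide on the -x side (red marks on top and on the end), 8.5 mm wide on the +x side. z is up
- lower_face (a point): centre of the top (mating face) of the lower mould half: aluminium block 68 (x) x 44 (y) x 22 mm carried by the sprung stand, face 48 mm above the bench when not pressed, 40 mm when fully down. Two upright dowels on its x axis, 22 mm either side of the centre, 14 mm high with the last 4 mm tapered: 10 mm thick on the -x side (red marks), 7 mm thick on the +x side. z is up; when the mould is closed upper_face coincides with it, axes alike
- platen (a joint): how far the lower half is pressed down into the stand: 0 up, 0.008 m fully down on its stop. Spring: with both halves' weight on it the robot must push about 4.5 N to start it moving and about 12 N to bring it fully down
- press_stand: grey stand plate 104 (x) x 76 (y) x 18 mm, fixed to the bench, carrying the sprung lower half; origin at the centre of its underside
- pumice_cup: loose white enamel cup with a blue rim, 62 mm wide, 45 mm high; origin at the centre of its underside; to be left alone
- loupe: loose black eyeglass (a small cup shape), 37 mm wide, 26 mm high; origin at the centre of its underside; to be left alone
- wax_block: loose brown wax block, 30 x 62 x 18 mm; origin at the centre of its underside; to be left alone
Mind the look-alikes: they are no part of the job. There is more than one size of the press_stand; the one meant has the size given above.

How it is judged:
By the outcome, as a careful person would: the job done as asked, in the order asked, and still so for the second after the job is handed in, while the arm keeps its last pose, push and grip.
It also fails if it takes over 64 s, if anything falls off the work surface, if the arm or the gripper's body presses on something with over 40 N, if the wrist force passes 120 N, or if a joint passes its speed limit or range.

ROBOT

A 7-joint arm with a two-finger parallel gripper is mounted at the origin on a cart in front of the work surface, level with it; the furniture and walls round the work are solid. World frame = base frame: x ahead of the robot, y to its left, z up, the work surface at z = 0. Lengths are in m, angles in rad, forces in N, time in s.
With the tool pointing down it reaches from about 0.35 to 0.9 m from the base axis. Payload 8.1 kg.
Tool frame: the origin (TCP) lies midway between the tips of the shut fingers; the grasp point (between the pads) lies 19 mm behind it; z points along the fingers, y is the line along which they close (so a half turn about z gives the same grasp; the last joint's range is limited). The gripper opens to 92 mm and grips with 3 to 60 N. Pads are 19 mm wide; open, the fingers measure 130 mm over their backs; the gripper's body (75 mm by 190 mm) begins 47 mm behind the grasp point.
Start: joints at [-1.449, 0.434, 0.025, 1.573, -0.012, 1.134, -0.075], TCP at [0.139, 0.609, 0.227] pointing down, gripper open.
Joint ranges: [-2.62, 2.62], [-0.44, 2.09], [-1.27, 1.32], [0.08, 2.57], [-1.32, 4.46], [0.12, 2], [-2.74, 2.74]. Speed limits (rad/s): [2.22, 2.22, 3.01, 3.01, 3.14, 3.14, 3.14].

INTERFACE

Orientations are given as a rotation vector (axis times angle).
In Python, from cell import arm gives the robot as it stands.
- The arm moves only by the tool send_rows, never from a script. Its argument "increments" is a list of rows, each a list of 3 entries, a list of its own where there are three numbers: the finger opening in cm, from 0 to 9.18, then the shift along the tool's x, y, z in cm, then the turn, a rotation vector about the tool's x, y, z in rad. A call has 1 to 5 rows; each row shifts and turns the commanded pose from where the row before left it, along the tool's axes as they then stand; what a row does not reach is not made up. A row lasts 1/10 s, in which the tool goes at most 50 mm and 8.59 degrees, less where a joint would pass 70% of its speed; a pose out of reach is approached as far as the arm can. A call is refused whole if a number of a shift passes 5 or a number of a turn 0.15, either way. A call with a gripper value outside its range is refused whole. The fingers move at their own pace and stop on an object; "force" is the grip in N (left out, the last holds). Time passes only in rows, so rows that do not move let the fingers close. It gives the time, the measured TCP pose, the force, the opening and the grip force at its end, in the units of the state.
- arm.observe(): the state, without advancing time (a new reading comes with each control period).
- arm.get_image(name): name is "side" or "top"; returns the picture (420x560x3 uint8, red, green, blue); there is no depth.
- arm.camera_params(name): a dict with "camera_matrix" (3x3 intrinsics, pixels), "k1" (the pictures are not rectified: a ray, as slopes to the right and down, at radius r is drawn at 1 + k1 r^2 times it, then the intrinsics apply), "R" (3x3) and "t" (3): a world point X has camera coordinates R X + t. Camera axes: x right, y down, z forward; pixel columns grow to the right and rows downward; lengths in m; the calibration is good to about 2 mm. A picture is of the moment at which its call begins. camera_params takes no time and is no camera call.
- arm.sign_off(): hands the job in; it is judged then, once.
The state is a dict: "clock": time; "joints": joint angles; "dq": joint speeds; "joint_efforts": joint torques, N m; "position": TCP position; "ee_rot": TCP orientation; "force": force on the tool from outside, world axes, zero at the start; "ft_torque": the same for the moment, N m; "width": opening from 0.0 (shut) to 1.0 (fully open); "gripper_force": force on a finger pad.
Only numpy, scipy, OpenCV 4.12 (cv2) and the standard library are available. Lean on these libraries where they do the work, as an engineer would, in place of code of your own. Each camera call takes 0.05 s, during which the arm holds its last target. There are 200 camera calls.

## Working session

There is one attempt and no reset: what is moved stays moved. The work goes in short steps, Python scripts to look and compute and a tool call to move; the robot and the scene stay as the last step left them, time stands still between calls to the robot, and variables do not carry over. Pictures are saved under pics/ and viewed, at most 10 in all, crops included, and the job is handed in when it is done.

Besides the shell and the picture viewer there is one more tool, called after "Request:" as name([rows], argument=value, ...), one row to a line, values as JSON. send_rows: Moves the arm, as the interface text tells. Its arguments: {"type":"object","properties":{"increments":{"type":"array"},"force":{"type":"number"}},"required":["increments"]}

```bash
mkdir -p pics; ls
python3 - <<'E'
from cell import arm
import cv2,json,numpy as np
for n in("side","top"):
    cv2.imwrite(f"pics/{n}0.png",arm.get_image(n)[:,:,::-1]); p=arm.camera_params(n)
    print(n,{k:np.round(v,4).tolist() for k,v in p.items()})
print(arm.observe())
E
```

```text
pics
side {'camera_matrix': [[464.8852, 0.0, 282.2751], [0.0, 464.8852, 208.586], [0.0, 0.0, 1.0]], 'k1': -0.0557, 'R': [[0.5331, -0.8459, 0.0179], [-0.3801, -0.2583, -0.8882], [0.7559, 0.4666, -0.4592]], 't': [-0.4325, 0.2635, 0.7494]}
top {'camera_matrix': [[474.3323, 0.0, 280.0356], [0.0, 474.3323, 200.0234], [0.0, 0.0, 1.0]], 'k1': 0.0109, 'R': [[0.0227, -0.9994, -0.0249], [-0.9885, -0.0187, -0.1501], [0.1495, 0.028, -0.9884]], 't': [-0.1325, 0.5676, 1.1189]}
{'clock': 0.1, 'joints': array([-1.44860908,  0.43514486,  0.02496628,  1.57397895, -0.01160785,
        1.13403308, -0.07510345]), 'dq': array([ 0.00049602, -0.00309098,  0.00313053, -0.00081605, -0.00025868,
       -0.0001777 ,  0.00148174]), 'joint_efforts': array([ 3.16194179e-03, -6.69128609e+01,  9.88012366e-01, -3.15147650e+01,
       -6.05361722e-02,  3.74680466e-02,  6.41088445e-05]), 'position': array([0.13925458, 0.60881955, 0.22603913]), 'ee_rot': array([-3.52455513e-01, -3.12171730e+00,  2.22834898e-03]), 'force': array([ 0.04562453, -0.399609  , -0.2207628 ]), 'ft_torque': array([-0.04226644,  0.00952422,  0.04009748]), 'gripper_force': 0.0, 'width': 1.001157722352843}
```

View pics/side0.png

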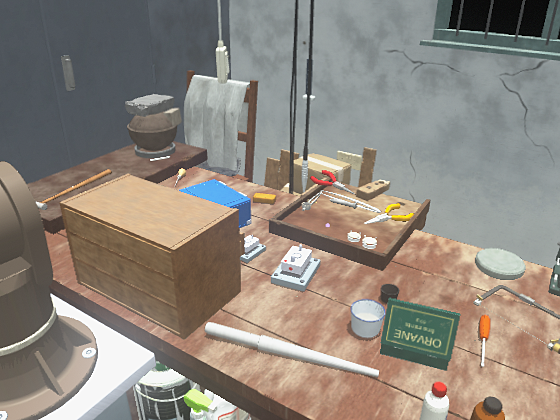

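View pics/top0.png

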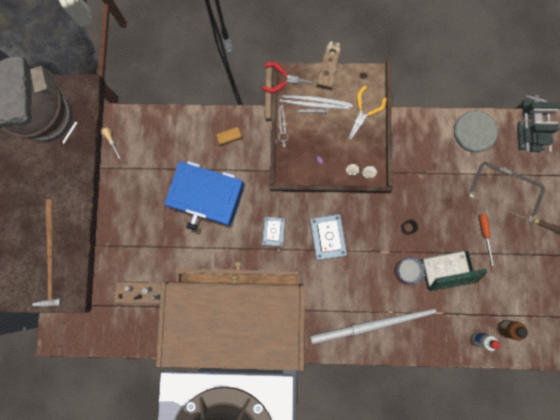

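The side view shows the case at (215,205) behind the chest and the stands at (248,247) and (297,267). In the top view the case is at (204,193) with its bar near (193,222). The small decoy stand is at (273,231) and the large one at (328,237). I'll zoom in on these.

```bash
cat > h.py <<'E'
import numpy as np,cv2
from cell import arm
P={n:arm.camera_params(n) for n in("side","top")}
def ray(n,px):
    p=P[n];K=np.array(p["camera_matrix"]);k=p["k1"]
    s=cv2.undistortPoints(np.array([[px]],float),K,np.array([k,0,0,0,0.]))[0,0]
    R=np.array(p["R"]);return -R.T@np.array(p["t"]),R.T@np.array([*s,1])
def plane(n,px,z):
    c,d=ray(n,px);return c+d*(z-c[2])/d[2]
def tri(a,b):
    (c1,d1),(c2,d2)=ray("side",a),ray("top",b)
    s=np.linalg.lstsq(np.c_[d1,-d2],c2-c1,rcond=None)[0]
    p,q=c1+d1*s[0],c2+d2*s[1];return (p+q)/2,np.linalg.norm(p-q)
def proj(n,X):
    p=P[n];r,_=cv2.Rodrigues(np.array(p["R"]))
    return cv2.projectPoints(np.array([X],float),r,np.array(p["t"]),np.array(p["camera_matrix"]),np.array([p["k1"],0,0,0,0.]))[0][0,0]
E
python3 - <<'E'
import cv2,numpy as np
t=cv2.imread("pics/top0.png");s=cv2.imread("pics/side0.png")
z=lambda im,x,y,w,h,f:cv2.resize(im[y:y+h,x:x+w],None,fx=f,fy=f,interpolation=cv2.INTER_CUBIC)
a=z(t,160,155,200,110,4)   # 800x440
cv2.imwrite("pics/topz.png",a)
cv2.imwrite("pics/sidez.png",z(s,175,175,160,120,5))
E
```

```text
(no output)
```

View pics/topz.png

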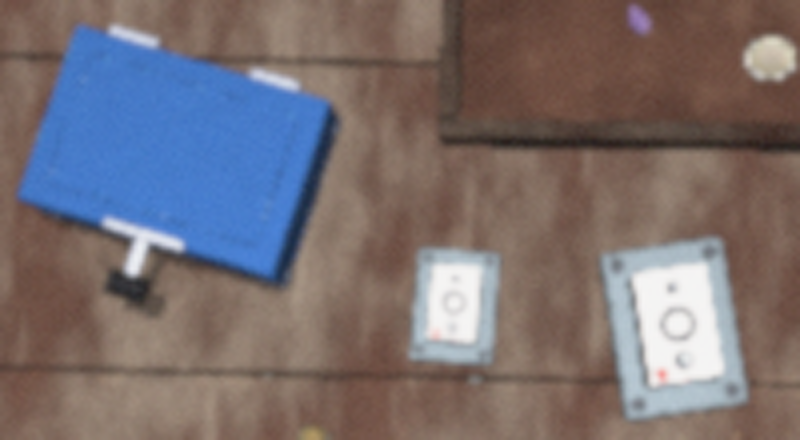

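View pics/sidez.png

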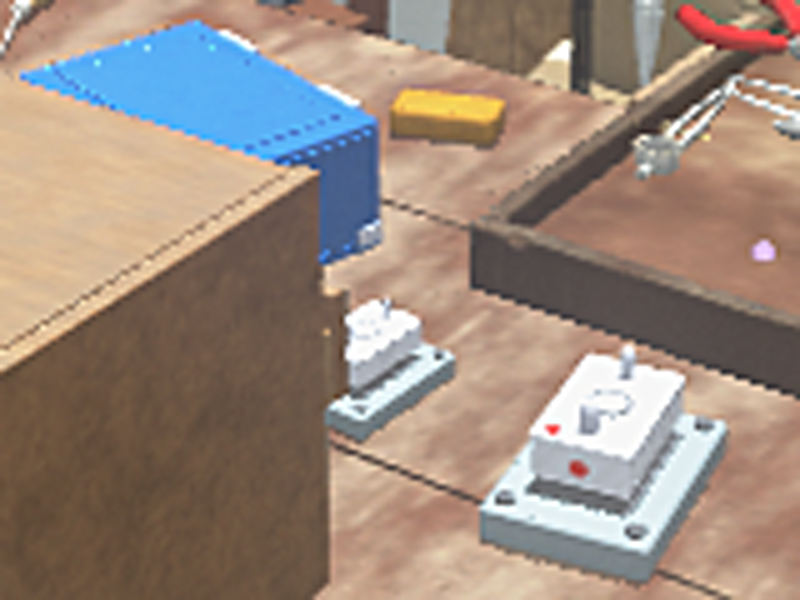

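Stand found: red marks and thick dowel are on the robot side. The bar is at about (192,226) in the full top picture. The side view doesn't show the bar, so I'll check the height on lid corners seen in both views.

Run:
```python
from h import *
np.set_printoptions(precision=4,suppress=True)
t=cv2.imread("pics/top0.png");s=cv2.imread("pics/side0.png")
T=lambda x,y:(160+(x+.5)/4-.5,155+(y+.5)/4-.5); S=lambda x,y:(175+(x+.5)/5-.5,175+(y+.5)/5-.5)
# blue lid contour
hsv=cv2.cvtColor(t,cv2.COLOR_BGR2HSV)
m=cv2.inRange(hsv,(100,140,120),(125,255,255));m[:, :150]=0;m[:,260:]=0
c=max(cv2.findContours(m,0,2)[0],key=cv2.contourArea);r=cv2.minAreaRect(c)
print("lid",r,[plane("top",p,.072) for p in cv2.boxPoints(r)],plane("top",r[0],.072))
# far right lid corner in both views
print("corner",tri(S(378,122),T(333,103)), "backleft",tri(S(197,20),T(82,28)))
# black bar
g=t.max(2);m=(g<70).astype(np.uint8);m[:,:]*=0;m[218:234,183:200]=(g[218:234,183:200]<60)
M=cv2.moments(m,True);px=(M["m10"]/M["m00"],M["m01"]/M["m00"]);print("bar",M["m00"],px,plane("top",px,.077),plane("top",px,.069))
ys,xs=np.nonzero(m);print(xs.min(),xs.max(),ys.min(),ys.max(),plane("top",T(128,283),.072))
# stand plate / lower half white
x0=305;w=t[205:270,x0:355].astype(int)
mw=(w.min(2)>205).astype(np.uint8);c=max(cv2.findContours(mw,0,2)[0],key=cv2.contourArea);r=cv2.minAreaRect(c)
b=cv2.boxPoints(r)+[x0,205];print("lower",r[1],[plane("top",p,.048) for p in b],plane("top",np.array(r[0])+[x0,205],.048))
print("dowels: thick",tri(S(588,407),T(684,360)),"thin",tri(S(629,348),T(672,287)))
for nm,sp,tp in(("c1",(534,437),(650,388)),("c2",(590,354),(631,278)),("c3",(684,378),(708,262)),("c4",(630,458),(724,372))):print(nm,tri(S(*sp),T(*tp)))
```

```text
lid ((203.2580108642578, 192.6743621826172), (66.87326049804688, 46.11331558227539), 17.354022979736328) [array([0.549 , 0.1544, 0.072 ]), array([0.6572, 0.1273, 0.072 ]), array([ 0.6109, -0.0293,  0.072 ]), array([ 0.5043, -0.0004,  0.072 ])] [0.5799 0.0628 0.072 ]
corner (array([ 0.6113, -0.0305,  0.071 ]), np.float64(0.0015981269885631155)) backleft (array([0.6545, 0.1226, 0.0731]), np.float64(0.0008486657216847168))
bar 38.0 (192.02631578947367, 226.44736842105263) [0.4978 0.0846 0.077 ] [0.4986 0.0863 0.069 ]
188 196 223 229 [0.5008 0.0867 0.072 ]
lower (29.263019561767578, 18.741483688354492) [array([ 0.5159, -0.2122,  0.048 ]), array([ 0.5243, -0.2565,  0.048 ]), array([ 0.4553, -0.2683,  0.048 ]), array([ 0.447 , -0.2244,  0.048 ])] [ 0.4855 -0.2404  0.048 ]
dowels: thick (array([ 0.4628, -0.243 ,  0.0591]), np.float64(0.0007454862155155984)) thin (array([ 0.5062, -0.2361,  0.063 ]), np.float64(0.0011193306158523563))
c1 (array([ 0.4473, -0.2251,  0.0462]), np.float64(0.0020800063426772825))
c2 (array([ 0.5127, -0.2128,  0.0485]), np.float64(0.0017836900103428614))
c3 (array([ 0.5222, -0.2572,  0.047 ]), np.float64(0.00277109465139538))
c4 (array([ 0.4567, -0.2676,  0.0466]), np.float64(0.0014761920809964295))
```

Request:
send_rows([
  [5,[-3.3,-3.0,0],[0,0,0]],
  [5,[-3.3,-3.0,0],[0,0,0]],
  [5,[-3.3,-3.0,0],[0,0,0]],
  [5,[-3.3,-3.0,0],[0,0,0]],
  [5,[-3.3,-3.0,0],[0,0,0]],
], force=15)

```text
clock: 0.6
position: [0.2674, 0.4244, 0.2265]
ee_rot: [-0.352, -3.122, 0.001]
force: [0.9, -0.0, 0.6]
width: 0.618
gripper_force: 0.0
```

Request:
send_rows([
  [5,[-3.3,-3.0,0],[0,0,0]],
  [5,[-3.3,-3.0,0],[0,0,0]],
  [5,[-3.3,-3.0,0],[0,0,0]],
  [5,[-3.3,-3.0,0],[0,0,0]],
  [5,[-3.3,-3.0,0],[0,0,0]],
])

```text
clock: 1.1
position: [0.3947, 0.2415, 0.2267]
ee_rot: [-0.352, -3.122, -0.0]
force: [1.3, -0.3, 0.1]
width: 0.542
gripper_force: 0.0
```

Request:
send_rows([
  [5,[-3.3,-3.0,0],[0,0,0]],
  [5,[-3.3,-3.0,0],[0,0,0]],
  [5,[-3.3,-3.0,0],[0,0,0]],
  [5,[-2,-2,0],[0,0,0.055]],
  [5,[0,0,0],[0,0,0]],
])

```text
clock: 1.6
position: [0.4873, 0.105, 0.2267]
ee_rot: [0.451, 3.108, -0.003]
force: [-0.5, -0.2, 0.7]
width: 0.543
gripper_force: 0.0
```

```bash
cat >> h.py <<'E'
from scipy.spatial.transform import Rotation as Ro
def rel(target,yaw_y):
    """TCP target (m) -> cm in tool axes; yaw_y: wanted world angle (deg) of the tool y axis"""
    o=arm.observe();R=Ro.from_rotvec(o["ee_rot"]).as_matrix()
    a=np.degrees(np.arctan2(R[1,1],R[0,1]));d=(yaw_y-a+90)%180-90
    print("t",round(o["clock"],2),"pos",np.round(o["position"],4),"toolz",np.round(R[:,2],3),"y ang",round(a,2),"w",round(o["width"],3),"F",np.round(o["force"],1),"g",round(o["gripper_force"],1))
    print("shift cm",np.round(R.T@(np.array(target)-o["position"])*100,2),"turn z",round(-np.radians(d),3))
    return R
E
python3 -c "
from h import *
rel([.4985,.0862,.05],74)"
```

```text
t 1.6 pos [0.4873 0.105  0.2267] toolz [ 0.001 -0.002 -1.   ] y ang 73.48 w 0.543 F [-0.5 -0.2  0.7] g 0.0
shift cm [-1.58 -1.46 17.67] turn z -0.009
```

Request:
send_rows([
  [5,[-1.58,-1.46,0],[0,0,-0.009]],
  [5,[0,0,4],[0,0,0]],
  [5,[0,0,4],[0,0,0]],
  [5,[0,0,3],[0,0,0]],
  [5,[0,0,0],[0,0,0]],
])

```text
clock: 2.1
position: [0.4935, 0.0913, 0.1133]
ee_rot: [-0.421, -3.106, 0.005]
force: [-0.1, -0.1, -0.1]
width: 0.542
gripper_force: 0.0
```

```bash
python3 -c "
from h import *
rel([.4985,.0862,.05],74)
cv2.imwrite('pics/a.png',cv2.resize(arm.get_image('top')[130:270,120:320,::-1],None,fx=4,fy=4))"
```

```text
t 2.1 pos [0.4935 0.0913 0.1133] toolz [-0.007 -0.002 -1.   ] y ang 74.56 w 0.542 F [-0.1 -0.1 -0.1] g 0.0
shift cm [-0.66 -0.34  6.33] turn z 0.01
```

View pics/a.png

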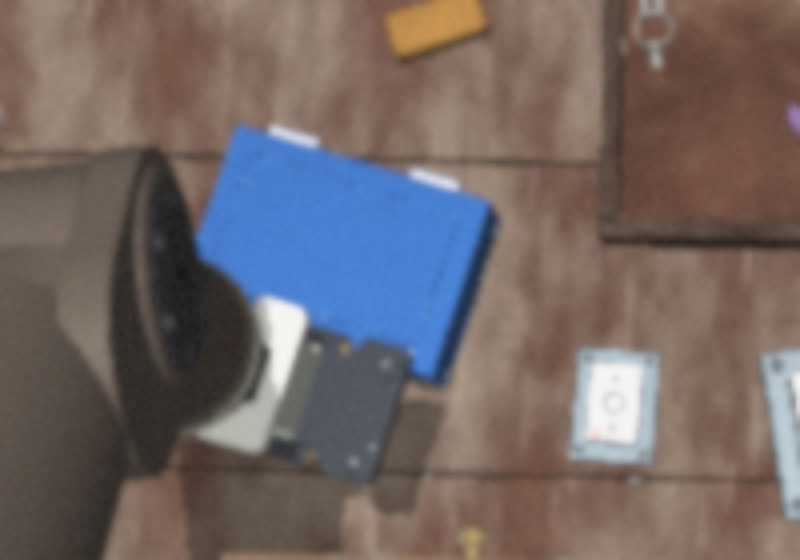

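The gripper hovers over the bar. Its body ends at row ~485 of the crop, and the chest starts at ~550, so it's clear. Descending.

Request:
send_rows([
  [5,[-0.66,-0.34,0],[0,0,0.01]],
  [5,[0,0,2],[0,0,0]],
  [5,[0,0,2.2],[0,0,0]],
  [5,[0,0,2],[0,0,0]],
  [5,[0,0,0],[0,0,0]],
])

```text
clock: 2.65
position: [0.5024, 0.086, 0.0546]
ee_rot: [-0.44, -3.11, 0.0]
force: [-0.9, 0.1, -0.9]
width: 0.546
gripper_force: 0.0
```

```bash
python3 -c "
from h import *
rel([.4985,.0862,.05],74)"
```

```text
t 2.65 pos [0.5024 0.086  0.0546] toolz [-0.001 -0.    -1.   ] y ang 73.9 w 0.546 F [-0.9  0.1 -0.9] g 0.0
shift cm [ 0.38 -0.09  0.46] turn z -0.002
```

Request:
send_rows([
  [5,[0.35,-0.09,0.4],[0,0,0]],
  [5,[0,0,0],[0,0,0]],
  [0,[0,0,0],[0,0,0]],
  [0,[0,0,0],[0,0,0]],
  [0,[0,0,0],[0,0,0]],
])

```text
clock: 3.15
position: [0.499, 0.0863, 0.0512]
ee_rot: [0.439, 3.11, 0.001]
force: [0.5, -0.1, -1.7]
width: 0.335
gripper_force: 0.0
```

Request:
send_rows([
  [0,[0,0,0],[0,0,0]],
  [0,[0,0,0],[0,0,0]],
  [0,[0,0,0],[0,0,0]],
])

```text
clock: 3.45
position: [0.4991, 0.087, 0.051]
ee_rot: [0.439, 3.11, 0.002]
force: [0.3, 4.2, 2.1]
width: 0.258
gripper_force: 15.0
```

```bash
python3 -c "
from h import *
R=rel([.4985,.0862,.05],74)
h=np.array([.635,.047,.069]);u=np.array([np.cos(np.radians(-16)),np.sin(np.radians(-16)),0])
p=None;
for a in np.linspace(0,1.82,19):
    q=.142*(-u*np.cos(a)+np.array([0,0,np.sin(a)]))
    if p is not None: print(round(a,2),np.round(R.T@(q-p)*100,2))
    p=q"
```

```text
t 3.45 pos [0.4991 0.087  0.051 ] toolz [ 0.001  0.001 -1.   ] y ang 73.95 w 0.258 F [0.3 4.2 2.1] g 15.0
shift cm [ 0.03 -0.09  0.1 ] turn z -0.001
0.1 [-0.07  0.   -1.43]
0.2 [-0.22  0.   -1.42]
0.3 [-0.36  0.   -1.39]
0.4 [-0.5   0.   -1.35]
0.51 [-0.63  0.   -1.29]
0.61 [-0.76  0.   -1.22]
0.71 [-0.88  0.   -1.14]
0.81 [-0.99  0.   -1.04]
0.91 [-1.09  0.   -0.94]
1.01 [-1.18  0.   -0.82]
1.11 [-1.25  0.   -0.7 ]
1.21 [-1.32  0.   -0.57]
1.31 [-1.37  0.   -0.43]
1.42 [-1.41  0.   -0.29]
1.52 [-1.43  0.   -0.15]
1.62 [-1.44  0.   -0.  ]
1.72 [-1.43  0.    0.14]
1.82 [-1.41  0.    0.28]
```

Request:
send_rows([
  [0,[-0.07,0,-1.43],[0,0,0]],
  [0,[-0.22,0,-1.42],[0,0,0]],
  [0,[-0.36,0,-1.39],[0,0,0]],
  [0,[-0.5,0,-1.35],[0,0,0]],
  [0,[-0.63,0,-1.29],[0,0,0]],
])

```text
clock: 3.95
position: [0.5168, 0.0819, 0.1202]
ee_rot: [0.439, 3.109, 0.002]
force: [7.3, 4.0, -4.6]
width: 0.26
gripper_force: 15.0
```

```bash
python3 -c "
from h import *
a=.505;u=np.array([np.cos(np.radians(-16)),np.sin(np.radians(-16)),0])
rel(np.array([.4991,.087,.051])+.142*(u*(1-np.cos(a))+np.array([0,0,np.sin(a)])),74)"
```

```text
t 3.95 pos [0.5168 0.0819 0.1202] toolz [ 0.002  0.001 -1.   ] y ang 73.94 w 0.26 F [ 7.3  4.  -4.6] g 15.0
shift cm [0.07 0.01 0.05] turn z -0.001
```

Request:
send_rows([
  [0,[-0.7,0,-1.22],[0,0,0]],
  [0,[-0.88,0,-1.14],[0,0,0]],
  [0,[-0.99,0,-1.04],[0,0,0]],
  [0,[-1.09,0,-0.94],[0,0,0]],
  [0,[-1.18,0,-0.82],[0,0,0]],
])

```text
clock: 4.45
position: [0.5626, 0.0687, 0.1712]
ee_rot: [-0.438, -3.111, -0.001]
force: [4.7, 5.1, -8.1]
width: 0.258
gripper_force: 15.0
```

Request:
send_rows([
  [0,[-1.25,0,-0.7],[0,0,0]],
  [0,[-1.32,0,-0.57],[0,0,0]],
  [0,[-1.37,0,-0.43],[0,0,0]],
  [0,[-1.41,0,-0.29],[0,0,0]],
])

```text
clock: 4.85
position: [0.6136, 0.054, 0.1908]
ee_rot: [-0.438, -3.11, -0.002]
force: [1.3, 5.2, -4.2]
width: 0.257
gripper_force: 15.0
```

```bash
python3 -c "
from h import *
a=1.415;u=np.array([np.cos(np.radians(-16)),np.sin(np.radians(-16)),0])
rel(np.array([.4991,.087,.051])+.142*(u*(1-np.cos(a))+np.array([0,0,np.sin(a)])),74)"
```

```text
t 4.85 pos [0.6136 0.054  0.1908] toolz [-0.001  0.001 -1.   ] y ang 73.96 w 0.257 F [ 1.3  5.2 -4.2] g 15.0
shift cm [-0.08  0.02 -0.05] turn z -0.001
```

Request:
send_rows([
  [0,[-1.45,0,-0.15],[0,0,0]],
  [0,[-1.44,0,0],[0,0,0]],
  [0,[-1.43,0,0.14],[0,0,0]],
  [0,[-0.9,0,0.2],[0,0,0]],
  [0,[0,0,0],[0,0,0]],
])

```text
clock: 5.35
position: [0.665, 0.0392, 0.1888]
ee_rot: [0.439, 3.11, 0.001]
force: [1.3, 4.2, 2.2]
width: 0.257
gripper_force: 15.0
```

Request:
send_rows([
  [4,[0,0,0],[0,0,0]],
  [4,[0,0,0],[0,0,0]],
  [4.5,[0,0,0],[0,0,0]],
  [4.5,[0,0,-1.5],[0,0,0]],
  [4.5,[0,0,-3],[0,0,0]],
])

```text
clock: 5.85
position: [0.6619, 0.038, 0.2322]
ee_rot: [-0.44, -3.106, 0.003]
force: [0.5, 0.0, -0.5]
width: 0.488
gripper_force: 0.0
```

```bash
python3 -c "
from h import *
rel([.55,.3,.25],74)"
```

```text
t 5.85 pos [0.6619 0.038  0.2322] toolz [-0.005 -0.001 -1.   ] y ang 73.88 w 0.488 F [ 0.5  0.  -0.5] g 0.0
shift cm [18.03 22.05 -1.75] turn z -0.002
```

Request:
send_rows([
  [6,[0,0,-3],[0,0,0]],
  [6,[3,3,0],[0,0,0]],
  [6,[3,3,0],[0,0,0]],
  [6,[3,3,0],[0,0,0]],
  [6,[3,3,0],[0,0,0]],
])

```text
clock: 6.35
position: [0.5806, 0.1878, 0.2642]
ee_rot: [0.441, 3.11, -0.0]
force: [-0.0, 0.3, 0.1]
width: 0.651
gripper_force: 0.0
```

Request:
send_rows([
  [6,[2,3.5,0],[0,0,0]],
  [6,[2,3.5,0],[0,0,0]],
  [6,[2,3.5,0],[0,0,0]],
  [6,[2,3.5,0],[0,0,0]],
  [6,[2,3.5,0],[0,0,0]],
])

```text
clock: 6.85
position: [0.5336, 0.3838, 0.2642]
ee_rot: [0.441, 3.11, -0.001]
force: [0.0, 0.4, -0.3]
width: 0.653
gripper_force: 0.0
```

```bash
python3 -c "
from h import *
rel([.55,.3,.25],74)
t=arm.get_image('top')[:,:,::-1];s=arm.get_image('side')[:,:,::-1]
cv2.imwrite('pics/t1.png',t);cv2.imwrite('pics/s1.png',s)
z=lambda im,x,y,w,h,f:cv2.resize(im[y:y+h,x:x+w],None,fx=f,fy=f,interpolation=cv2.INTER_CUBIC)
cv2.imwrite('pics/z1.png',np.hstack([z(t,155,150,100,100,4),z(s,170,120,100,100,4)]))"
```

```text
t 6.85 pos [0.5336 0.3838 0.2642] toolz [ 0. -0. -1.] y ang 73.87 w 0.653 F [ 0.   0.4 -0.3] g 0.0
shift cm [-3.91 -7.6   1.42] turn z -0.002
```

View pics/z1.png

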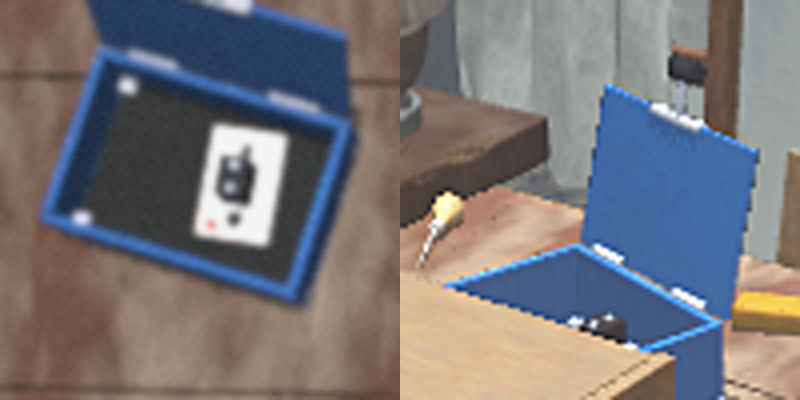

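The lid stands open. The upper half is at crop (240,185), its red mark on the robot side and its grip at (237,178). Side view: grip top at crop (606,322). Measuring.

Run:
```python
from h import *
np.set_printoptions(precision=4,suppress=True)
t=cv2.imread("pics/t1.png");s=cv2.imread("pics/s1.png")
c4=lambda x0,y0,f:(lambda x,y:(x0+(x+.5)/f-.5,y0+(y+.5)/f-.5))
T=c4(155,150,4);S=c4(170,120,4)
x0,y0,x1,y1=200,177,230,215
w=t[y0:y1,x0:x1].astype(int);m=((w.min(2)>150)).astype(np.uint8)
m=np.pad(m,1);c=max(cv2.findContours(m,0,2)[0],key=cv2.contourArea);hull=cv2.convexHull(c);r=cv2.minAreaRect(hull)
off=np.array([x0-1,y0-1]);b=cv2.boxPoints(r)+off
B=[plane("top",p,.028) for p in b];print("half",r[1],np.array(B),plane("top",np.array(r[0])+off,.028))
print([np.degrees(np.arctan2(*(B[i+1]-B[i])[[1,0]])) for i in range(3)],[np.linalg.norm(B[i+1]-B[i]) for i in range(3)])
g=t.max(2)[y0:y1,x0:x1];k=(g<75).astype(np.uint8)
n,l,st,ce=cv2.connectedComponentsWithStats(k);print("dark",[(st[i],ce[i]+[x0,y0]) for i in range(1,n)])
print("grip top?",tri(S(607-400,322),T(237,172)),"red",plane("top",T(210,224),.028))
for nm,p in(("front R",(297,298)),("back R",(350,125)),("front L",(43,216)),("backL",(103,50))):print(nm,plane("top",T(*p),.066))
# side: black in case
q=s.max(2)[190:210,200:232];print(q)
```

```text
half (18.79743003845215, 28.503292083740234) [[0.5485 0.0704 0.028 ]
 [0.6194 0.0606 0.028 ]
 [0.6114 0.0139 0.028 ]
 [0.5408 0.0242 0.028 ]] [0.5799 0.0423 0.028 ]
[np.float64(-7.9103812254608545), np.float64(-99.68132962391465), np.float64(171.75913027906256)] [np.float64(0.07150654834994324), np.float64(0.04731139189261361), np.float64(0.07135414964945049)]
dark [(array([  0,   0,  30,  38, 443], dtype=int32), array([213.553 , 195.1038])), (array([12, 14,  6,  9, 24], dtype=int32), array([215.5   , 195.7083])), (array([11, 16,  1,  1,  1], dtype=int32), array([211., 193.]))]
grip top? (array([0.5822, 0.0395, 0.0602]), np.float64(0.0005914082770783449)) red [0.5548 0.0601 0.028 ]
front R [ 0.5062 -0.0009  0.066 ]
back R [ 0.6115 -0.0288  0.066 ]
front L [0.5525 0.154  0.066 ]
backL [0.6552 0.1234 0.066 ]
[[136 132 136 136 135 135 137 137 130 135 132 135 138 137 121 130 130 129
  129 131 129 129 130 132 130 126 120 129 164 246 255 243]
 [137 132 137 138 136 135 136 136 135 135 132 135 137 138 122 131 130 129
  130 130 129 129 129 131 131 130 129 123 120 132 179 255]
 [137 131 138 13
[... 1678 characters left out ...]
4  56  59  81 131 128 125 126 127]
 [217 214 213 216 218 218 221 220 220 219 221 220 220 221 223 223 223 220
  220 224 232 240 246 211  40  40  90 199 113 118 119 117]
 [222 220 219 217 218 218 219 221 224 226 224 223 222 222 221 221 223 225
  225 224 225 229 235 239 241 239 255 255 255 190 131 216]
 [227 228 227 226 224 224 222 220 217 220 223 224 225 224 220 218 219 222
  226 227 225 224 223 225 231 232 229 239 234 195 255 255]
 [228 225 221 221 222 222 222 221 218 217 217 217 217 220 222 222 220 219
  218 219 223 225 225 222 221 222 222 224 226 229 231 225]
 [225 227 226 223 222 219 220 221 222 221 218 217 215 216 215 216 217 215
  215 218 218 218 221 223 226 226 225 224 223 226 228 225]]
```

Run:
```python
import cv2,numpy as np
t=cv2.imread("pics/t1.png");s=cv2.imread("pics/s1.png")
z=lambda im,x,y,w,h,f:cv2.resize(im[y:y+h,x:x+w],None,fx=f,fy=f,interpolation=cv2.INTER_NEAREST)
cv2.imwrite("pics/z2.png",np.hstack([z(t,198,175,40,40,10),z(s,195,185,40,40,10)]))
```

```text
(no output)
```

View pics/z2.png

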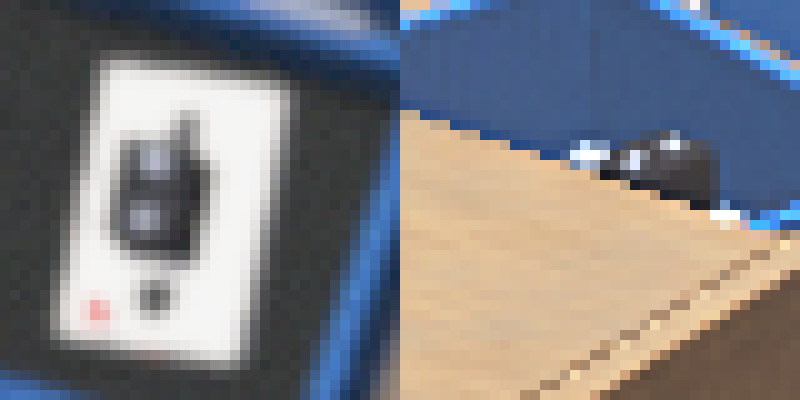

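The half's centre is about (0.581, 0.042) with yaw -8.4°, and its grip top is at z 0.060 (text says 0.061). Moving above it.

Request:
send_rows([
  [4.5,[-1.75,-3.9,0],[0,0,0]],
  [4.5,[-1.75,-3.9,0],[0,0,0]],
  [4.5,[-1.75,-3.9,0],[0,0,0]],
  [4.5,[-1.75,-3.9,0],[0,0,0]],
  [4.5,[-1.75,-3.9,0],[0,0,0]],
])

```text
clock: 7.45
position: [0.564, 0.1687, 0.2642]
ee_rot: [0.441, 3.11, -0.001]
force: [1.1, -0.5, -0.7]
width: 0.489
gripper_force: 0.0
```

Request:
send_rows([
  [4.5,[-1.75,-3.9,0],[0,0,0]],
  [4.5,[-1.75,-3.9,0],[0,0,0]],
  [4.5,[-1.75,-3.9,0],[0,0,0]],
  [4.5,[0,0,0],[0,0,-0.135]],
  [4.5,[0,0,0],[0,0,0]],
])

```text
clock: 7.95
position: [0.582, 0.0419, 0.2643]
ee_rot: [0.231, 3.133, -0.0]
force: [0.1, 0.5, -1.0]
width: 0.487
gripper_force: 0.0
```

```bash
python3 -c "
from h import *
rel([.581,.042,.032],81.6)"
```

```text
t 7.95 pos [0.582  0.0419 0.2643] toolz [ 0. -0. -1.] y ang 81.56 w 0.487 F [ 0.1  0.5 -1. ] g 0.0
shift cm [ 0.1  -0.   23.23] turn z -0.001
```

Request:
send_rows([
  [4.5,[0.1,0,3],[0,0,0]],
  [4.5,[0,0,3],[0,0,0]],
  [4.5,[0,0,3],[0,0,0]],
  [4.5,[0,0,3],[0,0,0]],
  [4.5,[0,0,3],[0,0,0]],
])

```text
clock: 8.45
position: [0.5808, 0.0458, 0.113]
ee_rot: [-0.232, -3.133, -0.001]
force: [-0.1, -0.0, -0.3]
width: 0.491
gripper_force: 0.0
```

```bash
python3 -c "
from h import *
rel([.581,.042,.032],81.6)"
```

```text
t 8.45 pos [0.5808 0.0458 0.113 ] toolz [-0.     0.001 -1.   ] y ang 81.53 w 0.491 F [-0.1 -0.  -0.3] g 0.0
shift cm [-0.08 -0.38  8.1 ] turn z -0.001
```

Request:
send_rows([
  [4.5,[-0.08,-0.38,0],[0,0,0]],
  [4.5,[0,0,2],[0,0,0]],
  [4.5,[0,0,2],[0,0,0]],
  [4.5,[0,0,2],[0,0,0]],
  [4.5,[0,0,1],[0,0,0]],
])

```text
clock: 8.95
position: [0.5814, 0.0411, 0.0441]
ee_rot: [-0.231, -3.133, -0.0]
force: [-0.6, 0.6, 0.6]
width: 0.489
gripper_force: 0.0
```

```bash
python3 -c "
from h import *
rel([.581,.042,.032],81.6)"
```

```text
t 8.95 pos [0.5814 0.0411 0.0441] toolz [-0.  0. -1.] y ang 81.58 w 0.489 F [-0.6  0.6  0.6] g 0.0
shift cm [0.05 0.08 1.21] turn z -0.0
```

Request:
send_rows([
  [4.5,[0,0.08,1.1],[0,0,0]],
  [4.5,[0,0,0],[0,0,0]],
  [0,[0,0,0],[0,0,0]],
  [0,[0,0,0],[0,0,0]],
  [0,[0,0,0],[0,0,0]],
], force=20)

```text
clock: 9.45
position: [0.582, 0.0414, 0.0338]
ee_rot: [0.229, 3.132, 0.001]
force: [0.2, 0.7, -0.6]
width: 0.282
gripper_force: 0.0
```

Request:
send_rows([
  [0,[0,0,0],[0,0,0]],
  [0,[0,0,0],[0,0,0]],
])

```text
clock: 9.65
position: [0.5819, 0.0415, 0.0337]
ee_rot: [0.229, 3.132, 0.001]
force: [-0.0, 0.5, 4.7]
width: 0.219
gripper_force: 20.0
```

Request:
send_rows([
  [0,[0,0,0],[0,0,0]],
  [0,[0,0,0],[0,0,0]],
], force=50)

```text
clock: 9.85
position: [0.5819, 0.0414, 0.0336]
ee_rot: [0.229, 3.132, 0.0]
force: [-0.5, 0.1, 5.8]
width: 0.215
gripper_force: 50.0
```

```bash
python3 -c "
from h import *
rel([.581,.042,.032],81.6)"
```

```text
t 9.85 pos [0.5819 0.0414 0.0336] toolz [ 0.001  0.    -1.   ] y ang 81.63 w 0.215 F [-0.5  0.1  5.8] g 50.0
shift cm [0.1  0.05 0.16] turn z 0.001
```

Request:
send_rows([
  [0,[0,0,-1],[0,0,0]],
  [0,[0,0,-2.5],[0,0,0]],
  [0,[0,0,-3],[0,0,0]],
  [0,[0,0,-3],[0,0,0]],
  [0,[0,0,-3],[0,0,0]],
])

```text
clock: 10.35
position: [0.581, 0.0413, 0.1595]
ee_rot: [-0.229, -3.133, 0.0]
force: [1.2, 0.5, -3.0]
width: 0.213
gripper_force: 50.0
```

Request:
send_rows([
  [0,[0,0,-3],[0,0,0]],
  [0,[0,0,-2],[0,0,0]],
  [0,[0,0,0],[0,0,0]],
])

```text
clock: 10.65
position: [0.583, 0.0413, 0.2113]
ee_rot: [0.229, 3.128, 0.002]
force: [0.8, 0.0, -2.8]
width: 0.213
gripper_force: 50.0
```

```bash
python3 -c "
from h import *
rel([.485,-.240,.2],81.6)"
```

```text
t 10.65 pos [0.583  0.0413 0.2113] toolz [ 0.005  0.001 -1.   ] y ang 81.63 w 0.213 F [ 0.8  0.  -2.8] g 50.0
shift cm [  5.6  -29.26   1.05] turn z 0.001
```

Weight is carried (-2.8 N). Now to the stand.

Request:
send_rows([
  [0,[0.7,-3.6,0],[0,0,0]],
  [0,[0.7,-3.6,0],[0,0,0]],
  [0,[0.7,-3.6,0],[0,0,0]],
  [0,[0.7,-3.6,0],[0,0,0]],
  [0,[0.7,-3.6,0],[0,0,0]],
])

```text
clock: 11.15
position: [0.5192, -0.1327, 0.2069]
ee_rot: [-0.229, -3.131, -0.0]
force: [0.7, 0.4, -3.0]
width: 0.213
gripper_force: 50.0
```

Request:
send_rows([
  [0,[0.7,-3.6,0],[0,0,0]],
  [0,[0.7,-3.6,0],[0,0,0]],
  [0,[0.7,-3.6,0],[0,0,0]],
  [0,[0,0,0],[0,0,-0.109]],
  [0,[0,0,0],[0,0,-0.109]],
])

```text
clock: 11.65
position: [0.4827, -0.2365, 0.2069]
ee_rot: [0.115, -3.137, -0.001]
force: [0.1, 0.5, -3.8]
width: 0.216
gripper_force: 50.0
```

Request:
send_rows([
  [0,[0,0,0],[0,0,-0.109]],
  [0,[0,0,2],[0,0,0]],
  [0,[0,0,0],[0,0,0]],
])

```text
clock: 11.95
position: [0.4822, -0.2345, 0.1853]
ee_rot: [0.283, -3.124, -0.004]
force: [-1.5, 0.2, -2.4]
width: 0.215
gripper_force: 50.0
```

```bash
python3 -c "
from h import *
rel([.485,-.240,.11],100.3)"
```

```text
t 11.95 pos [ 0.4822 -0.2345  0.1853] toolz [-0.005  0.002 -1.   ] y ang 100.36 w 0.215 F [-1.5  0.2 -2.4] g 50.0
shift cm [-0.22 -0.62  7.52] turn z 0.001
```

Request:
send_rows([
  [0,[-0.2,-0.55,0],[0,0,0]],
  [0,[0,0,2.5],[0,0,0]],
  [0,[0,0,2.5],[0,0,0]],
  [0,[0,0,2.3],[0,0,0]],
  [0,[0,0,0],[0,0,0]],
])

```text
clock: 12.45
position: [0.4858, -0.24, 0.1131]
ee_rot: [0.283, -3.125, -0.003]
force: [-0.6, 0.2, -2.8]
width: 0.218
gripper_force: 50.0
```

```bash
python3 -c "
from h import *
rel([.485,-.240,.11],100.3)
t=arm.get_image('top')[:,:,::-1];s=arm.get_image('side')[:,:,::-1]
cv2.imwrite('pics/t2.png',t);cv2.imwrite('pics/s2.png',s)
z=lambda im,x,y,w,h,f:cv2.resize(im[y:y+h,x:x+w],None,fx=f,fy=f,interpolation=cv2.INTER_CUBIC)
cv2.imwrite('pics/z3.png',np.hstack([z(s,260,205,80,100,6),z(t,290,190,80,150,4)[:600]]))"
```

```text
t 12.45 pos [ 0.4858 -0.24    0.1131] toolz [-0.004  0.001 -1.   ] y ang 100.36 w 0.218 F [-0.6  0.2 -2.8] g 50.0
shift cm [0.08 0.01 0.31] turn z 0.001
```

View pics/z3.png

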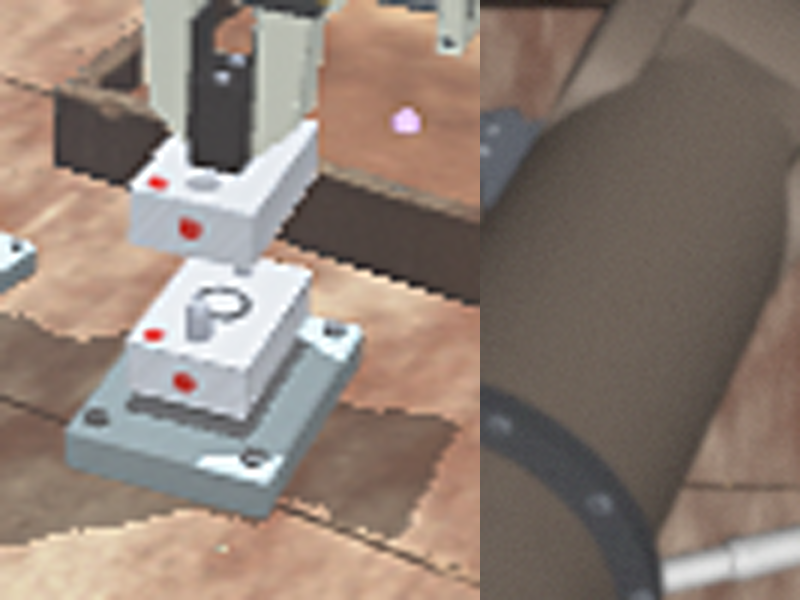

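The side view shows both halves with red marks on the same end. Red end dots are at crop (190,229) and (185,382), top marks at (158,183) and (153,335). Measuring the relative offset from those marks.

```bash
cat > m.py <<'E'
from h import *
np.set_printoptions(precision=4,suppress=True)
def meas(f,tz,box=(275,225,300,275)):
    s=cv2.imread(f).astype(float);x0,y0,x1,y1=box;w=s[y0:y1,x0:x1]
    r=np.clip(w[:,:,2]-w[:,:,:2].mean(2)-25,0,None)
    n,l,st,ce=cv2.connectedComponentsWithStats((r>15).astype(np.uint8));out=[]
    for i in range(1,n):
        ys,xs=np.nonzero(cv2.dilate((l==i).astype(np.uint8),np.ones((3,3))));ww=r[ys,xs]
        if ww.sum()>150: out.append((x0+(xs*ww).sum()/ww.sum(),y0+(ys*ww).sum()/ww.sum(),ww.sum()))
    out.sort(key=lambda a:a[1]);print(np.round(out,2))
    return out
E
python3 - <<'E'
from m import *
o=meas("pics/s2.png",0)
if len(o)==4:
    tz=.1131; zu=tz-.0276+.022
    a=plane("side",o[0][:2],zu);b=plane("side",o[2][:2],.048);c=plane("side",o[1][:2],zu-.011);d=plane("side",o[3][:2],.037)
    print("upper marks",a,c,"\nlower",b,d,"\nlower-upper",b-a,d-c,"\nlateral(perp view)",[np.dot(v,[.525,-.851,0])for v in(b-a,d-c)],"along",[np.dot(v,[.851,.525,0])for v in(b-a,d-c)])
S=lambda x,y:(260+(x+.5)/6-.5,205+(y+.5)/6-.5)
zu=.1131-.0276
U=[plane("side",S(*p),z) for p,z in(((133,197),zu+.022),((250,219),zu+.022),((318,122),zu+.022),((132,237),zu),((248,264),zu),((318,165),zu))]
L=[plane("side",S(*p),z) for p,z in(((130,340),.048),((247,383),.048),((312,270),.048))]
print(np.array(U),"\n",np.array(L))
E
python3 - <<'E'
import cv2,numpy as np
s=cv2.imread("pics/s2.png")
cv2.imwrite("pics/z4.png",cv2.resize(s[222:288,268:318],None,fx=9,fy=9,interpolation=cv2.INTER_CUBIC))
E
```

```text
[[ 285.79  235.    628.5 ]
 [ 291.1   242.76  936.  ]
 [ 279.83  248.97 4862.  ]
 [ 285.08  260.38  727.5 ]
 [ 290.15  268.31  820.5 ]]
[[ 0.4448 -0.2275  0.1075]
 [ 0.4544 -0.267   0.1075]
 [ 0.5242 -0.254   0.1075]
 [ 0.4535 -0.222   0.0855]
 [ 0.4607 -0.2636  0.0855]
 [ 0.5317 -0.2511  0.0855]] 
 [[ 0.4478 -0.2256  0.048 ]
 [ 0.4478 -0.2722  0.048 ]
 [ 0.5222 -0.256   0.048 ]]
```

View pics/z4.png

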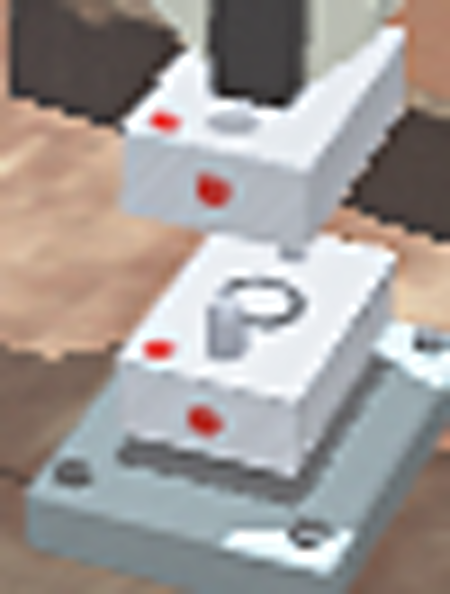

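Run:
```python
from m import *
S=lambda x,y:(268+(x+.5)/9-.5,222+(y+.5)/9-.5)
zu=.1131-.0276+.022
pairs={"top mark":((285.79,235.0),zu,(285.08,260.38),.048),"end mark":((291.1,242.76),zu-.011,(290.15,268.31),.037),
"FL":(S(123,127),zu,S(119,362),.048),"FR":(S(308,172),zu,S(300,408),.048),"BR":(S(405,35),zu,S(395,258),.048),
"thick(hole top vs dowel top)":(S(235,123),zu,S(222,302),.062)}
for k,(p,z,q,w) in pairs.items():
    a,b=plane("side",p,z),plane("side",q,w);d=b-a;print(k,a[:2],b[:2],"d",d[:2],"lat %.4f along %.4f"%(d@[.525,-.851,0],d@[.851,.525,0]))
```

```text
top mark [ 0.4574 -0.2292] [ 0.455  -0.2305] d [-0.0024 -0.0013] lat -0.0002 along -0.0027
end mark [ 0.4533 -0.2446] [ 0.45   -0.2461] d [-0.0033 -0.0016] lat -0.0004 along -0.0036
FL [ 0.45   -0.2229] [ 0.4456 -0.2258] d [-0.0044 -0.0029] lat 0.0001 along -0.0052
FR [ 0.4564 -0.2671] [ 0.4527 -0.2697] d [-0.0037 -0.0026] lat 0.0003 along -0.0045
BR [ 0.5222 -0.2551] [ 0.5198 -0.257 ] d [-0.0024 -0.0019] lat 0.0003 along -0.0031
thick(hole top vs dowel top) [ 0.4655 -0.2429] [ 0.4617 -0.2433] d [-0.0039 -0.0004] lat -0.0017 along -0.0035
```

Request:
send_rows([
  [0,[0.1,-0.05,1],[0,0.004,-0.008]],
  [0,[0,0,0.8],[0,0,0]],
  [0,[0,0,0],[0,0,0]],
])

```text
clock: 12.85
position: [0.4859, -0.2408, 0.0964]
ee_rot: [0.296, -3.123, -0.0]
force: [-0.6, -0.6, -2.9]
width: 0.214
gripper_force: 50.0
```

Run:
```python
from m import *
cv2.imwrite('pics/s3.png',arm.get_image('side')[:,:,::-1])
rel([.4848,-.2406,.095],100.8)
z=arm.observe()["position"][2]
o=[p for p in meas("pics/s3.png",0) if p[0]>283]
zu=z-.0276+.022
if len(o)==4:
  for (i,j,dz) in((0,2,0),(1,3,.011)):
    d=plane("side",o[j][:2],.048-dz)-plane("side",o[i][:2],zu-dz);print(d[:2],"lat %.4f along %.4f"%(d@[.525,-.851,0],d@[.851,.525,0]))
```

```text
t 12.9 pos [ 0.486  -0.241   0.0968] toolz [-0.005 -0.    -1.   ] y ang 100.84 w 0.214 F [ 0.2  0.1 -1.2] g 50.0
shift cm [0.11 0.06 0.18] turn z 0.001
[[ 285.76  243.    642.  ]
 [ 278.4   247.83 3928.5 ]
 [ 291.03  250.71  940.  ]
 [ 285.08  260.38  730.5 ]
 [ 290.16  268.31  823.  ]]
[0.0011 0.0012] lat -0.0005 along 0.0016
[0.0001 0.0008] lat -0.0006 along 0.0005
```

Request:
send_rows([
  [0,[0.06,0.02,0.4],[0,0.004,0]],
  [0,[0,0,0.3],[0,0,0]],
  [0,[0,0,0.2],[0,0,0]],
  [0,[0,0,0.2],[0,0,0]],
  [0,[0,0,0],[0,0,0]],
])

```text
clock: 13.4
position: [0.4859, -0.241, 0.0861]
ee_rot: [0.296, -3.12, 0.001]
force: [0.7, 0.5, -2.4]
width: 0.216
gripper_force: 50.0
```

Run:
```python
from m import *
for i in range(3): rel([.4853,-.2407,.0756],100.8); cv2.imwrite('pics/s4.png',arm.get_image('side')[:,:,::-1])
```

```text
t 13.4 pos [ 0.4859 -0.241   0.0861] toolz [-0.007 -0.001 -1.   ] y ang 100.84 w 0.216 F [ 0.7  0.5 -2.4] g 50.0
shift cm [0.05 0.04 1.05] turn z 0.001
t 13.45 pos [ 0.4859 -0.241   0.0861] toolz [-0.007 -0.001 -1.   ] y ang 100.84 w 0.217 F [ 1.   0.7 -2.5] g 50.0
shift cm [0.04 0.04 1.05] turn z 0.001
t 13.5 pos [ 0.4859 -0.241   0.0862] toolz [-0.007 -0.001 -1.   ] y ang 100.84 w 0.211 F [ 2.2  0.3 -2.1] g 50.0
shift cm [0.04 0.04 1.06] turn z 0.001
```

Request:
send_rows([
  [0,[0.03,0.02,0.2],[0,-0.007,0]],
  [0,[0,0,0.3],[0,0,0]],
  [0,[0,0,0.2],[0,0,0]],
  [0,[0,0,0],[0,0,0]],
])

```text
clock: 13.95
position: [0.486, -0.2408, 0.0791]
ee_rot: [-0.297, 3.127, -0.0]
force: [5.6, 0.5, -3.9]
width: 0.212
gripper_force: 50.0
```

Run:
```python
from m import *
rel([.4853,-.2407,.0756],100.8)
```

```text
t 13.95 pos [ 0.486  -0.2408  0.0791] toolz [ 0. -0. -1.] y ang 100.85 w 0.212 F [ 5.6  0.5 -3.9] g 50.0
shift cm [0.06 0.02 0.35] turn z 0.001
```

Request:
send_rows([
  [0,[-0.06,0,0.2],[0,0,0]],
  [0,[0,0,0.2],[0,0,0]],
  [0,[0,0,0.2],[0,0,0]],
  [0,[0,0,0],[0,0,0]],
])

```text
clock: 14.35
position: [0.4861, -0.2408, 0.0733]
ee_rot: [0.297, -3.127, 0.0]
force: [1.5, 2.1, 6.3]
width: 0.212
gripper_force: 50.0
```

Request:
send_rows([
  [0,[0,0,0.2],[0,0,0]],
  [0,[0,0,0.2],[0,0,0]],
  [0,[0,0,0],[0,0,0]],
])

```text
clock: 14.65
position: [0.4861, -0.2408, 0.0696]
ee_rot: [0.297, -3.127, 0.0]
force: [0.9, 2.4, 9.5]
width: 0.217
gripper_force: 50.0
```

Run:
```python
from m import *
rel([.486,-.2408,.0676],100.8)
```

```text
t 14.65 pos [ 0.4861 -0.2408  0.0696] toolz [-0. -0. -1.] y ang 100.84 w 0.217 F [0.9 2.4 9.5] g 50.0
shift cm [0.01 0.   0.2 ] turn z 0.001
```

Request:
send_rows([
  [0,[0,0,0.15],[0,0,0]],
  [0,[0,0,0.1],[0,0,0]],
  [0,[0,0,0],[0,0,0]],
], force=60)

```text
clock: 14.95
position: [0.4862, -0.2408, 0.0676]
ee_rot: [0.296, -3.128, -0.0]
force: [-0.2, 4.0, 14.7]
width: 0.218
gripper_force: 60.0
```

Request:
send_rows([
  [0,[0,0,0.07],[0,0,0]],
  [0,[0,0,0],[0,0,0]],
])

```text
clock: 15.15
position: [0.4862, -0.2408, 0.0675]
ee_rot: [-0.296, 3.127, 0.0]
force: [-3.5, 5.3, 23.8]
width: 0.213
gripper_force: 60.0
```

Request:
send_rows([
  [0,[0,0,0],[0,0,0]],
  [0,[0,0,0],[0,0,0]],
  [0,[0,0,0],[0,0,0]],
  [0,[0,0,0],[0,0,0]],
  [0,[0,0,0],[0,0,0]],
])

```text
clock: 15.65
position: [0.4862, -0.2408, 0.0676]
ee_rot: [-0.296, 3.127, 0.0]
force: [-2.9, 4.3, 24.3]
width: 0.217
gripper_force: 60.0
```

Run:
```python
from m import *
s=arm.get_image('side')[:,:,::-1];rel([.486,-.2408,.0676],100.8)
cv2.imwrite('pics/s5.png',cv2.resize(s[110:310,160:420],None,fx=3,fy=3,interpolation=cv2.INTER_CUBIC))
```

```text
t 15.7 pos [ 0.4862 -0.2408  0.0675] toolz [ 0.  0. -1.] y ang 100.83 w 0.216 F [-2.6  5.3 23.7] g 60.0
shift cm [ 0.02  0.01 -0.01] turn z 0.001
```

View pics/s5.png

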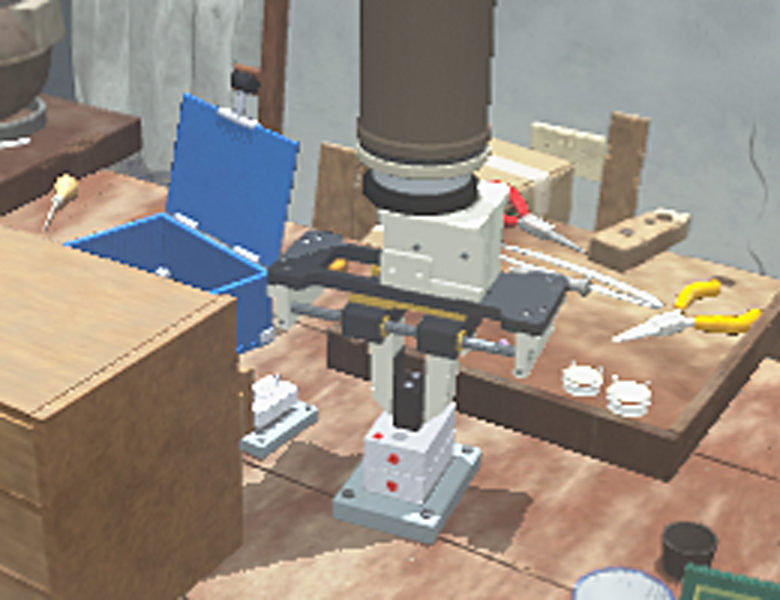

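The picture shows the halves closed face to face with their red end dots aligned at (393,458) and (391,486). The lower half is down on the stand, and the lid is still open. The push is steady at about 24 N.

```bash
python3 -c "
from cell import arm
print(arm.sign_off())"
```

```text
the job is handed in; nothing more can be done
None
```

The job is handed in: the lid rests open, the upper half sits on the dowels with the faces meeting, and the arm holds the pair fully down on the stand at about 24 N; the cup, eyeglass and wax block were not touched.

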